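# Bring the tall tea tube out of the slotted hanging rack

### The job

Three tea tubes hang by their caps in the slots of the wooden rack. Bring the tall tube (domed cap) out through the slots to the closed front end of the single front bay, and leave both short tubes (flat caps) fully home at the closed far ends of back slots, any two of the three. Slide the tubes along the slots without lifting them out, do not disturb the other things on the rack and counter, and leave everything at rest.

Things in the scene. Friction and masses are not known exactly. Their poses are not given: they have to be found in the camera images.
- rack: Fixed pale wooden rack on four corner legs. Origin: centre of its footprint on the counter; x to the back (away from the robot), y left, z up. Level plate 280 (x) by 290 (y) mm, 16 thick, top at z 180. Slots 34 mm wide cut through it: a cross aisle along y at x = 0 (tube centres reach y = +-92), and three back slots and one front bay that leave it. Slot corners are rounded, radius 8.
- slot_left (a point): Where a tube's axis is, at plate-top height, when fully home in the left back slot: rack x 97.5, y 90, z 180 mm. The slot runs straight along rack x from the aisle to here. Nothing stands on the back half of the plate. Axes as the rack.
- slot_middle (a point): The same for the middle back slot: rack x 97.5, y 0 mm.
- slot_right (a point): The same for the right back slot (rack x 97.5, y -90 mm).
- bay (a point): The same for the closed front end of the front bay: rack x -97.5, y -45 mm. The bay runs straight along rack x from the aisle, which it leaves between the right and middle back slots, to here.
- tall_tube_cap (a point): Centre of the tall tube's cap, half-way up its straight side (11 mm above the plate top). Grey disc, diameter 70, 22 high, lying on the plate, topped by a 22 mm dome; steel tube, diameter 30, hangs 140 mm below it. About 0.28 kg, slides with 1 to 4 N. z up. Starts part-way along a back slot (rack x 50 to 82 mm), where its cap may narrow the aisle.
- short_tube_a_cap (a point): Centre of the cap of a short tube, half-way up (11 mm above the plate top). Grey flat cap with a thin dark ring on top, diameter 70 mm, 22 mm high; steel tube of diameter 30 mm hanging 95 mm below. About 0.2 kg. It starts in the front bay, in the tall tube's way, rack x -90 to -40 mm.
- short_tube_b_cap (a point): The same for the other short tube, alike in every way. Starts part-way along another back slot (rack x 50 to 82 mm), where its cap may narrow the aisle; the third back slot is empty.
- saucer: White saucer, diameter 72 mm, 11 mm high, on the counter beneath the rack, under the empty back slot. Origin under its centre. Leave alone.
- infuser: Steel egg-shaped tea infuser, diameter 44 mm, 50 mm high, standing on the front left part of the rack plate. Origin under its centre. Leave alone.
- shaker: Small glass salt shaker, diameter 32 mm, 45 mm high, standing on the front right part of the rack plate. Origin under its centre. Leave alone.
- funnel: Yellow plastic funnel, mouth down, diameter 100 mm, 95 mm high, on the counter left of the rack. Origin under its centre. Leave alone.
- butter_dish: White ceramic butter dish, 110 x 170 mm, 83 mm high, on the counter right of the rack. Origin under its centre. Leave alone.
- mug: Blue mug, diameter 80 mm, 92 mm high, handle to its +y, on the counter left of the rack. Origin under its centre. Leave alone.
- jar: Glass jar with steel lid, diameter 70 mm, 110 mm high, on the counter right of the rack, towards the back. Origin under its centre. Leave alone.
Not all that is in view belongs to the job. Leave any red look-alike of the part that bears short_tube_b_cap alone. Leave any purple look-alike of the part that bears short_tube_a_cap alone.

How it is judged:
At the end, for the whole second after the job is handed in: The tall tube hangs in the front bay within 10 mm of its closed front end, both short tubes hang in back slots within 10 mm of their closed far ends, all caps resting on the plate and all tubes at rest (x of tall_tube_cap in the frame of rack below -0.087 m and x of each of short_tube_a_cap, short_tube_b_cap in the frame of rack above 0.087 m and z of tall_tube_cap in the frame of rack between 0.186 and 0.197 m and z of short_tube_a_cap in the frame of rack between 0.186 and 0.197 m and z of short_tube_b_cap in the frame of rack between 0.186 and 0.197 m and linear speed of each of tall_tube, short_tube_a, short_tube_b below 0.02 m/s); the robot touches nothing.
It fails at once if a tube is lifted more than 20 mm out of its slot, or falls out of the rack (z of any of tall_tube_cap, short_tube_a_cap, short_tube_b_cap in the frame of rack above 0.211 m or z of any of tall_tube_cap, short_tube_a_cap, short_tube_b_cap in the frame of rack below 0.15 m).
It fails at once if the infuser or shaker on the rack is shoved more than 20 mm or tipped over (distance of any of infuser, shaker from where it was at the start of the episode above 0.02 m or angle between any of infuser, shaker's own z axis and vertical above 0.5 rad).
It fails at once if the saucer, funnel, butter dish, mug or jar on the counter is shoved more than 20 mm or tipped over (distance of any of saucer, funnel, butter_dish, mug, jar from where it was at the start of the episode above 0.02 m or angle between any of saucer, funnel, butter_dish, mug, jar's own z axis and vertical above 0.5 rad).
It also fails if it takes over 72 s, if anything falls off the work surface, if the arm or the gripper's body presses on something with over 40 N, if the wrist force passes 120 N, or if a joint passes its speed limit or range.

### The arm

A 7-joint arm with a two-finger parallel gripper is mounted at the origin on the work surface. World frame = base frame: x ahead of the robot, y to its left, z up, the work surface at z = 0. Lengths are in m, angles in rad, forces in N, time in s.
With the tool pointing down it reaches from about 0.4 to 0.85 m from the base axis. Payload 10.4 kg.
Tool frame: the origin (TCP) lies between the finger pads; the fingertips stand 11 mm ahead of it and the grasp point (between the pads) lies 8 mm behind it; x points along the fingers, y is the direction in which the jaws open and shut, and the axes are right-handed (so a half turn about x gives the same grasp; the last joint's range is limited). The gripper opens to 87 mm and grips with 3 to 60 N. Pads are 19 mm wide; open, the fingers measure 117 mm over their backs; the gripper's body (75 mm by 190 mm) begins 51 mm behind the grasp point.
Start: joints at [1.201, 0.332, -0.065, 1.46, 0.022, 1.35, -0.088], TCP at [0.212, -0.588, 0.234] pointing down, gripper open.
Joint ranges: [-2.6, 2.6], [-0.5, 2.12], [-1.47, 1.34], [0.16, 2.42], [-1.27, 4.41], [0.06, 2.06], [-2.6, 2.6]. Speed limits (rad/s): [2.22, 2.22, 2.79, 2.79, 3.14, 3.14, 3.14].

### API

Orientations are given as a unit quaternion [x, y, z, w].
In Python, from bench import r, cams, ticket gives the robot as it stands. The module is installed in compiled form; this text tells all that it offers.
- The arm moves only by the tool drive_tool, never from a script. Its argument "moves" is text: rows parted by semicolons, each of 5 numbers parted by spaces: the shift along the world's x, y, z in m, then the turn about the world's z in degrees, then the closure, from 0 (fully open) to 1 (shut). In form: x y z twist grip; .... A call has 1 to 20 rows; each row shifts and turns the commanded pose from where the row before left it; what a row does not reach is not made up. A row lasts 1/8 s, in which the tool goes at most 62.5 mm and 10.7 degrees, less where a joint would pass 70% of its speed; a pose out of reach is approached as far as the arm can. A call is refused whole if a number of a shift passes 0.0625 or a number of a turn 10.7, either way. A call with a gripper value outside its range is refused whole. The fingers move at their own pace and stop on an object; "newtons" is the grip in N (left out, the last holds). Time passes only in rows, so rows that do not move let the fingers close. It gives the time, the measured TCP pose, the force and the opening at its end, in the units of the state.
- r.read_state(): the state, without advancing time (a new reading comes with each control period).
- cams.camera(name): name is "scene" or "top"; returns a dict with "color" (400x640x3 uint8, red, green, blue), "fx", "fy", "cx", "cy" (pixels), "distortion" ([k1, k2, p1, p2, k3] as OpenCV has them; the pictures are not rectified), "extrinsics" (4x4, takes a point from camera to world coordinates). Camera axes: x right, y down, z forward; pixel columns grow to the right and rows downward; lengths in m; the calibration is good to about 2 mm. A picture is of the moment at which its call begins. There is no depth.
- ticket.close_job(): hands the job in, once; it reports no verdict.
The state is a dict: "time": time; "joint_positions": joint angles; "joint_vel": joint speeds; "joint_torque": joint torques, N m; "ee_pos": TCP position; "eef_rot": TCP orientation; "ft_force": force on the tool from outside, world axes, zero at the start; "torque": the same for the moment, N m; "width": finger opening in m.
Only numpy, scipy, OpenCV 4.12 (cv2) and the standard library are available. Lean on these libraries where they do the work, as an engineer would, in place of code of your own. Each camera call takes 0.05 s, during which the arm holds its last target.

## Working session

There is one attempt and no reset: what is moved stays moved. The work goes in short steps, Python scripts to look and compute and a tool call to move; the robot and the scene stay as the last step left them, time stands still between calls to the robot, and variables do not carry over. Pictures are saved under pics/ and viewed, and the job is handed in when it is done.

Besides the shell and the picture viewer there is one more tool, called after "Emit:" in YAML: its name, and indented under it one key for each argument. drive_tool: Moves the arm, as the interface text tells. Its arguments: {"type":"object","properties":{"moves":{"type":"string"},"newtons":{"type":"number"}},"required":["moves"]}

```bash
mkdir -p pics; cat > h.py <<'E'
import numpy as np, cv2
from bench import r,cams,ticket
def shot(n,f):
    c=cams.camera(n); cv2.imwrite('pics/'+f,c['color'][:,:,::-1]); 
    np.savez('pics/'+f+'.npz',**{k:np.array(v) for k,v in c.items()}); return c
def K(c): return np.array([[c['fx'],0,c['cx']],[0,c['fy'],c['cy']],[0,0,1.]],float)
def toz(c,uv,z):
    p=cv2.undistortPoints(np.array(uv,float).reshape(-1,1,2),K(c),np.array(c['distortion'],float)).reshape(-1,2)
    E=np.array(c['extrinsics']); d=np.c_[p,np.ones(len(p))]@E[:3,:3].T; o=E[:3,3]
    return o+d*((z-o[2])/d[:,2])[:,None]
def proj(c,P):
    E=np.linalg.inv(np.array(c['extrinsics'])); rv=cv2.Rodrigues(E[:3,:3])[0]
    return cv2.projectPoints(np.array(P,float).reshape(-1,1,3),rv,E[:3,3],K(c),np.array(c['distortion'],float))[0].reshape(-1,2)
E
python3 - <<'E'
from h import *
for n in('scene','top'):
    c=shot(n,n+'0.png'); print(n,np.round(c['extrinsics'],3).tolist(),c['fx'],c['distortion'])
print(r.read_state())
E
```

```text
scene [[0.855, 0.287, -0.432, 0.913], [0.518, -0.451, 0.726, -0.607], [0.013, -0.845, -0.535, 0.572], [0.0, 0.0, 0.0, 1.0]] 411.93606718617366 [-0.03425581  0.          0.          0.          0.        ]
top [[0.091, -0.976, 0.197, 0.346], [-0.996, -0.09, 0.017, -0.0], [0.002, -0.198, -0.98, 1.013], [0.0, 0.0, 0.0, 1.0]] 412.5786649822605 [-0.07122997  0.          0.          0.          0.        ]
{'time': 0.1, 'joint_positions': array([ 1.20137157,  0.33280524, -0.06464668,  1.46083132,  0.02163524,
        1.34987889, -0.08849523]), 'joint_vel': array([ 0.00057646, -0.00018269, -0.00135519, -0.00283444, -0.00095505,
        0.00044765, -0.00050716]), 'joint_torque': array([ 2.75340084e-03, -6.24547648e+01,  2.54423660e-02, -3.90717673e+01,
       -6.15114067e-02,  3.65284423e-02,  6.83488423e-06]), 'ee_pos': array([ 0.21229709, -0.58750694,  0.23284792]), 'eef_rot': array([-0.69639115, -0.12242013,  0.69661372, -0.12158128]), 'ft_force': array([-0.3818144 , -0.08941509,  0.46357384]), 'torque': array([-0.00164039,  0.03704814,  0.05750062]), 'width': 0.08681610332102108}
```

View pics/scene0.png

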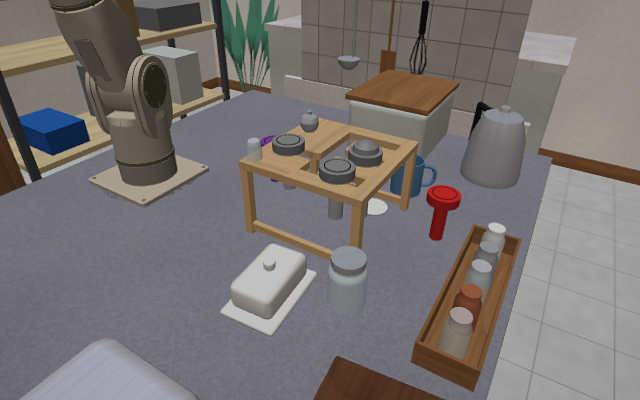

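View pics/top0.png

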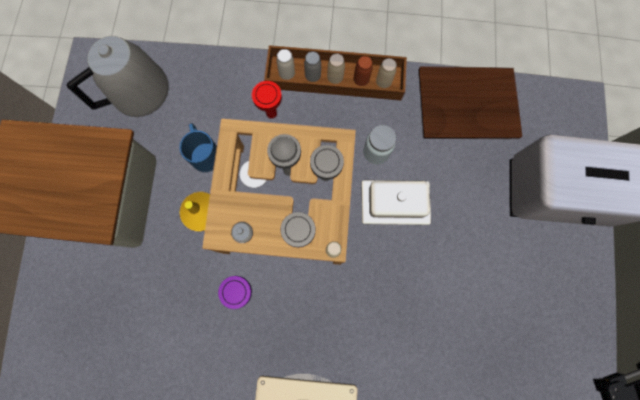

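The tall domed tube is in the middle slot at top (284,150), with a short tube in the right slot at (326,161) and the other in the bay at (298,230). The left slot is empty, with the saucer below it at (253,174).

Possible mix-ups:
- Red look-alike, top (267,96): leave alone.
- Purple look-alike, top (235,292): leave alone.
- Infuser (242,231) and shaker (334,249): leave alone.

```bash
python3 - <<'E'
import cv2
a=cv2.imread('pics/top0.png')[105:275,190:370]; cv2.imwrite('pics/crop0.png',cv2.resize(a,None,fx=3.5,fy=3.5,interpolation=cv2.INTER_CUBIC)[:600])
a=cv2.imread('pics/scene0.png')[100:280,230:430]; cv2.imwrite('pics/crop1.png',cv2.resize(a,None,fx=3.3,fy=3.3,interpolation=cv2.INTER_CUBIC))
E
```

```text
(no output)
```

View pics/crop0.png

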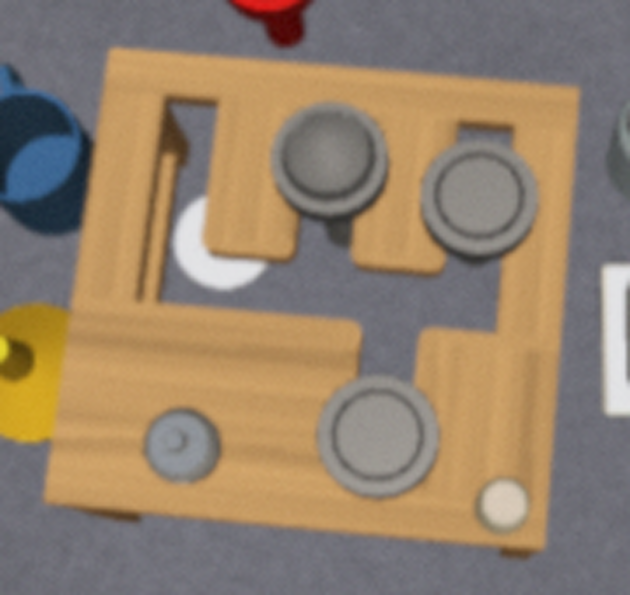

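View pics/crop1.png

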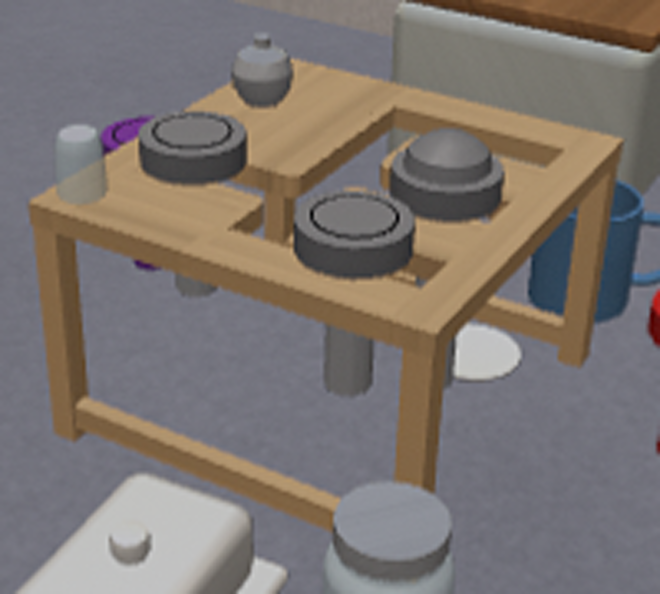

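```bash
cat > fit.py <<'E'
from h import *
from scipy.optimize import least_squares
T=dict(np.load('pics/top0.png.npz')); S=dict(np.load('pics/scene0.png.npz'))
ct=lambda L:np.array(L,float)/3.5+[190-.36,105-.36]
cs=lambda L:np.array(L,float)/3.3+[230-.35,100-.35]
# rack pts: corners BL BR FR FL, + slot: left-back-end corners, aisle front-left
R=np.array([[140,145],[140,-145],[-140,-145],[-140,145],[114.5,107],[114.5,73],[114.5,-73],[114.5,-107]])/1000
tp=ct([(108,48),(580,88),(545,550),(45,500),(165,99),(218,101),(458,124),(514,127)])
sp=cs([(622,143),(430,330),(35,203),(295,60)])
def W(p,q,z=.18):
    c,s=np.cos(p[2]),np.sin(p[2]); q=np.atleast_2d(q); return np.c_[p[0]+c*q[:,0]-s*q[:,1],p[1]+s*q[:,0]+c*q[:,1],np.full(len(q),z)]
if __name__=='__main__':
    print(np.round(toz(T,tp,.18),4))
    print(np.round(toz(S,sp,.18),4))
    ft=lambda p:(proj(T,W(p,R))-tp).ravel(); fs=lambda p:(proj(S,W(p,R[:4]))-sp).ravel()
    for f in (ft,fs,lambda p:np.r_[ft(p),fs(p)]):
        s=least_squares(f,[.5,0,0],loss='soft_l1'); print(np.round(s.x,4),np.degrees(s.x[2]),np.round(f(s.x),1))
    np.save('rack.npy',s.x); p=s.x
    c,sn=np.cos(p[2]),np.sin(p[2]); inv=lambda w:np.c_[(w[:,:2]-p[:2])@[[c],[sn]],(w[:,:2]-p[:2])@[[-sn],[c]]]
    # cap tops (flat z=.202), from crop circles centres
    print('A,B top',inv(toz(T,ct([(378,434),(480,194)]),.202)))
    print('tall side', inv(toz(T,ct([(329,160)]),.197)))
    print('scene A,B,', inv(toz(S,cs([(199,131),(354,217)]),.202)))
    print('shaker,inf top',inv(toz(T,ct([(503,504)]),.225)),inv(toz(T,ct([(178,441)]),.228)))
E
python3 fit.py
```

```text
[[ 0.6648  0.238   0.18  ]
 [ 0.665  -0.053   0.18  ]
 [ 0.3855 -0.0535  0.18  ]
 [ 0.3869  0.236   0.18  ]
 [ 0.6349  0.1983  0.18  ]
 [ 0.6365  0.1658  0.18  ]
 [ 0.635   0.019   0.18  ]
 [ 0.6363 -0.015   0.18  ]]
[[ 0.6675  0.2302  0.18  ]
 [ 0.662  -0.0505  0.18  ]
 [ 0.3908 -0.0519  0.18  ]
 [ 0.403   0.2363  0.18  ]]
[0.5235 0.0918 0.0028] 0.16267692928622152 [ 0.3  0.8 -0.1  0.5 -0.   0.8 -0.5  1.9 -0.2 -1.2  0.4 -0.5  0.1 -1.4
  0.  -0.9]
[ 0.5288  0.0951 -0.0311] -1.7827837463686278 [ 3.2 -0.3  0.1  1.3 -0.4 -2.  -1.6 -1.8]
[ 0.5244  0.0923 -0.0018] -0.10127844430974516 [ 0.4  0.1 -0.1  0.3 -0.6  0.6 -0.9  1.  -0.1 -1.9  0.5 -1.1  0.1 -1.7
  0.1 -1.1 -0.2 -1.4  0.5  1.  -2.7 -0.7 -5.8 -1.6]
A,B top [[-0.08387297 -0.04558255]
 [ 0.06155648 -0.09038584]]
tall side [[0.0755104  0.00021536]]
scene A,B, [[-0.08103018 -0.04186118]
 [ 0.06108903 -0.0900601 ]]
shaker,inf top [[-0.11823276 -0.11843409]] [[-0.10107655  0.06143167]]
```

```bash
python3 - <<'E'
from h import *
from scipy.spatial.transform import Rotation as R
s=r.read_state(); print(np.round(R.from_quat(s['eef_rot']).as_matrix(),3), s['ee_pos'])
E
```

```text
[[-0.001  0.34  -0.94 ]
 [ 0.001 -0.94  -0.34 ]
 [-1.    -0.001  0.   ]] [ 0.21229709 -0.58750694  0.23284792]
```

Emit:
drive_tool:
  moves: "0 0.04 0.01 4.5 0;0 0.04 0.01 4.5 0;0.02 0.04 0.01 4.5 0;0.02 0.04 0.01 4.5 0;0.03 0.04 0.01 4.5 0;0.03 0.04 0.01 4.5 0;0.03 0.04 0 4.5 0;0.03 0.04 0 4.5 0;0.03 0.04 0 4.5 0;0.03 0.04 0 4.5 0;0.03 0.04 0 4.5 0;0.03 0.04 0 4.5 0;0.03 0.04 0 4.5 0;0.03 0.035 0 4.5 0;0.034 0.03 0 4.5 0;0 0 0 2.5 0;0 0 0 0 0"
  newtons: 15

```text
time: 2.22
ee_pos: [0.5864, -0.0026, 0.2929]
eef_rot: [-0.5, -0.5, 0.501, -0.499]
ft_force: [-0.0, -1.0, 0.4]
width: 0.087
```

```bash
cat > st.py <<'E'
from h import *
from scipy.spatial.transform import Rotation as R
s=r.read_state(); m=R.from_quat(s['eef_rot']).as_matrix()
print(s['time'],np.round(s['ee_pos'],4),'yaw',round(np.degrees(np.arctan2(m[1,1],m[0,1])),2),'f',np.round(s['ft_force'],1),'w',round(s['width'],4), np.round(s['joint_positions'],2))
E
python3 st.py
```

```text
2.225 [ 0.5864 -0.0026  0.2929] yaw -0.11 f [-0.  -1.   0.4] w 0.087 [ 0.5   0.3  -0.72  1.44  0.2   1.47 -0.21]
```

Emit:
drive_tool:
  moves: "0 0.005 -0.03 0 0;0 0 -0.03 0 0;0 0 -0.02 0 0;0 0 -0.01 0 0;0 0 -0.008 0 0;0 0 0 0 0;0 0 0 0 0.3;0 0 0 0 0.3;0 0 0 0 0.3;0 0 0 0 0.3"
  newtons: 15

```text
time: 3.48
ee_pos: [0.5867, 0.0023, 0.196]
eef_rot: [0.501, 0.499, -0.5, 0.5]
ft_force: [-1.1, 0.2, 3.9]
width: 0.0696
```

```bash
python3 st.py; python3 -c "
from h import *
shot('scene','s1.png');a=cv2.imread('pics/s1.png')[80:300,220:450];cv2.imwrite('pics/s1c.png',cv2.resize(a,None,fx=2.6,fy=2.6))"
```

```text
3.475 [0.5867 0.0023 0.196 ] yaw -0.13 f [-1.1  0.2  3.9] w 0.0696 [ 0.49  0.35 -0.71  1.59  0.24  1.29 -0.25]
```

View pics/s1c.png

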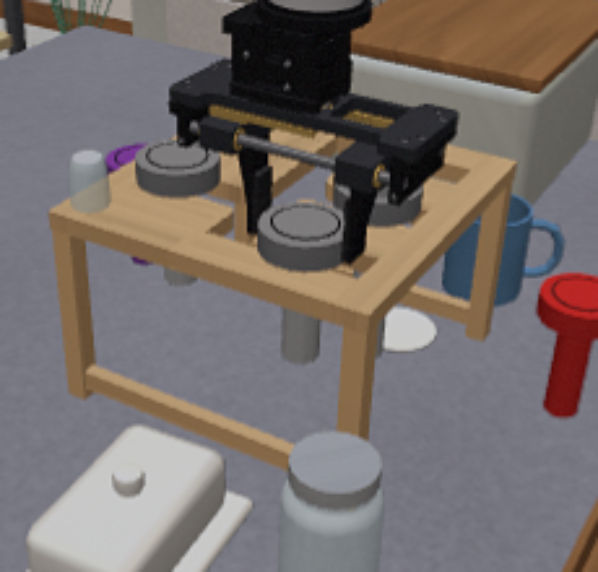

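The crop shows the jaws closed on B's cap, one finger on each side along x.

Emit:
drive_tool:
  moves: "0.008 0 0 0 0.3;0.008 0 0 0 0.3;0.008 0 0 0 0.3;0.006 0 0 0 0.3;0.003 0 0 0 0.3;0 0 0 0 0.3"

```text
time: 4.28
ee_pos: [0.6201, 0.0024, 0.196]
eef_rot: [0.501, 0.499, -0.5, 0.5]
ft_force: [-1.2, -0.2, 5.5]
width: 0.0698
```

Emit:
drive_tool:
  moves: "0.002 0 0 0 0.3;0.002 0 0 0 0.3;0 0 0 0 0.3"

```text
time: 4.65
ee_pos: [0.6239, 0.0024, 0.196]
eef_rot: [0.501, 0.499, -0.501, 0.499]
ft_force: [-4.3, -0.2, 6.9]
width: 0.07
```

Emit:
drive_tool:
  moves: "0.002 0 0 0 0.3;0 0 0 0 0.3"

```text
time: 4.9
ee_pos: [0.6249, 0.0024, 0.1959]
eef_rot: [-0.5, -0.5, 0.501, -0.499]
ft_force: [-9.0, -0.8, 9.5]
width: 0.0696
```

Emit:
drive_tool:
  moves: "-0.002 0 0 0 0.3;0 0 0 0 0;0 0 0 0 0;0 0 0 0 0;0 0 0.03 0 0;0 0 0.04 0 0;-0.01 0.03 0.02 0 0;-0.012 0.03 0 0 0;0 0.03 0 0 0;0 0 -0.02 0 0;0 0 -0.03 0 0;0 0 -0.025 0 0;0 0 -0.012 0 0;0 0 -0.003 0 0;0 0 0 0 0"

```text
time: 6.78
ee_pos: [0.6018, 0.0923, 0.1963]
eef_rot: [0.501, 0.499, -0.5, 0.5]
ft_force: [-0.2, -0.4, 1.4]
width: 0.087
```

```bash
python3 st.py; python3 -c "
from h import *
shot('scene','s2.png');a=cv2.imread('pics/s2.png')[80:300,220:450];cv2.imwrite('pics/s2c.png',cv2.resize(a,None,fx=2.6,fy=2.6))"
```

```text
6.775 [0.6018 0.0923 0.1963] yaw -0.13 f [-0.2 -0.4  1.4] w 0.087 [ 0.34  0.41 -0.73  1.53  0.28  1.31 -0.42]
```

View pics/s2c.png

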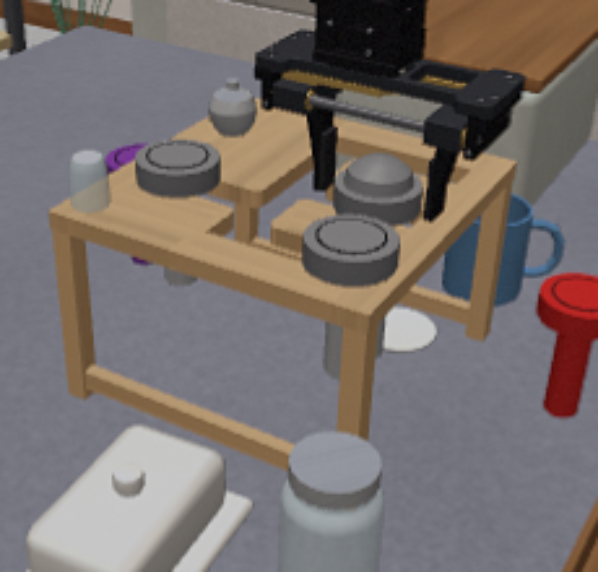

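B is home, and the jaws straddle the domed cap. I'll close and push it home to clear the aisle.

Emit:
drive_tool:
  moves: "0 0 0 0 0.3;0 0 0 0 0.3;0 0 0 0 0.3;0 0 0 0 0.3;0.006 0 0 0 0.3;0.006 0 0 0 0.3;0.005 0 0 0 0.3;0.003 0 0 0 0.3;0 0 0 0 0.3"

```text
time: 7.95
ee_pos: [0.6221, 0.0925, 0.1959]
eef_rot: [0.501, 0.499, -0.5, 0.499]
ft_force: [-1.4, -0.5, 5.3]
width: 0.0698
```

Emit:
drive_tool:
  moves: "0 0 0 0 0;0 0 0 0 0;0 0 0 0 0;0 0 0.03 0 0;0 0 0.03 0 0;0 0 0.03 0 0;-0.04 0 0 0 0;-0.05 -0.02 0 0 0;-0.05 -0.02 0 0 0;-0.04 -0.006 0 0 0;0 0 -0.02 0 0;0 0 -0.03 0 0;0 0 -0.025 0 0;0 0 -0.012 0 0;0 0 -0.003 0 0;0 0 0 0 0"

```text
time: 9.95
ee_pos: [0.4418, 0.0463, 0.1962]
eef_rot: [0.501, 0.499, -0.5, 0.5]
ft_force: [0.2, -0.1, 0.1]
width: 0.0872
```

```bash
python3 st.py; python3 -c "
from h import *
shot('scene','s3.png');a=cv2.imread('pics/s3.png')[80:300,220:450];cv2.imwrite('pics/s3c.png',cv2.resize(a,None,fx=2.6,fy=2.6))"
```

```text
9.95 [0.4418 0.0463 0.1962] yaw -0.12 f [ 0.2 -0.1  0.1] w 0.0872 [ 0.58 -0.01 -0.77  1.93 -0.    1.22 -0.19]
```

View pics/s3c.png

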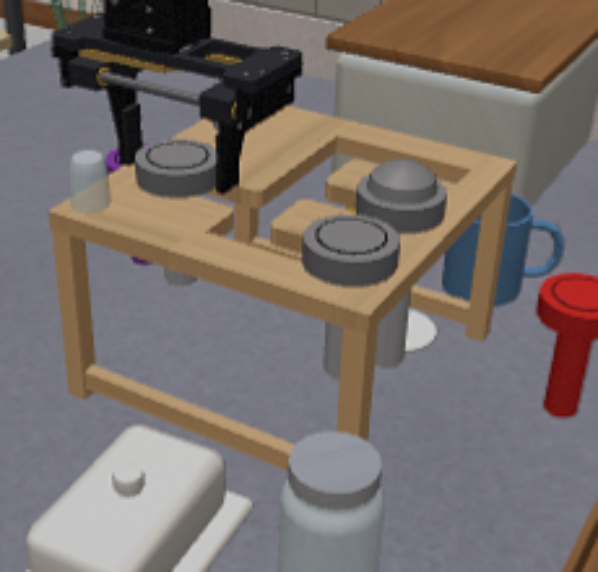

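Emit:
drive_tool:
  moves: "0 0 0 0 0.3;0 0 0 0 0.3;0 0 0 0 0.3;0 0 0 0 0.3;0.012 0 0 0 0.3;0.015 0 0 0 0.3;0.015 0 0 0 0.3;0.015 0 0 0 0.3;0.015 0 0 0 0.3;0.011 0 0 0 0.3;0 0 0 0 0.3"

```text
time: 11.38
ee_pos: [0.5262, 0.0463, 0.1958]
eef_rot: [0.501, 0.499, -0.5, 0.5]
ft_force: [2.3, -0.2, 3.4]
width: 0.0696
```

```bash
python3 st.py; python3 -c "
from h import *
shot('scene','s4.png');a=cv2.imread('pics/s4.png')[80:300,220:450];cv2.imwrite('pics/s4c.png',cv2.resize(a,None,fx=2.6,fy=2.6))"
```

```text
11.375 [0.5262 0.0463 0.1958] yaw -0.15 f [ 2.3 -0.2  3.4] w 0.0696 [ 0.51  0.22 -0.77  1.74  0.16  1.25 -0.3 ]
```

View pics/s4c.png

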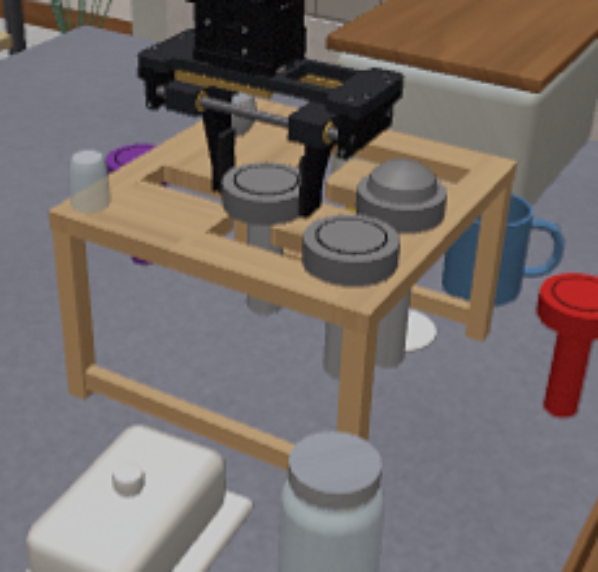

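Emit:
drive_tool:
  moves: "-0.001 0.008 0 0 0.3;0 0.015 0 0 0.3;0 0.015 0 0 0.3;0 0.015 0 0 0.3;0 0.015 0 0 0.3;0 0 0 0 0.3"

```text
time: 12.18
ee_pos: [0.5249, 0.115, 0.196]
eef_rot: [0.501, 0.499, -0.499, 0.5]
ft_force: [6.2, 2.2, 0.3]
width: 0.0697
```

```bash
python3 st.py; python3 -c "
from h import *
shot('scene','s5.png');a=cv2.imread('pics/s5.png')[80:300,220:450];cv2.imwrite('pics/s5c.png',cv2.resize(a,None,fx=2.6,fy=2.6))"
```

```text
12.175 [0.5249 0.115  0.196 ] yaw -0.1 f [6.2 2.2 0.3] w 0.0697 [ 0.4   0.25 -0.8   1.71  0.19  1.25 -0.45]
```

View pics/s5c.png

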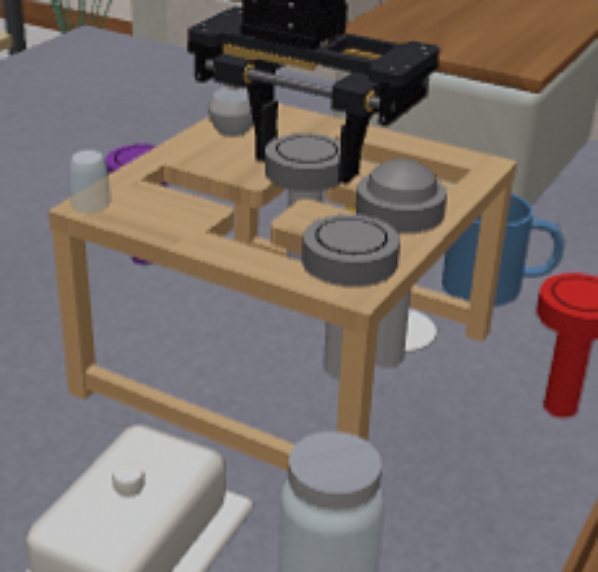

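Emit:
drive_tool:
  moves: "0.002 0 0 0 0.3;0 0.015 0 0 0.3;0 0.015 0 0 0.3;0 0.015 0 0 0.3;0 0.015 0 0 0.3;0 0.007 0 0 0.3;0 0 0 0 0.3"

```text
time: 13.1
ee_pos: [0.5255, 0.1819, 0.1958]
eef_rot: [0.501, 0.5, -0.5, 0.5]
ft_force: [-0.1, 1.7, 5.3]
width: 0.0701
```

Emit:
drive_tool:
  moves: "0.01 0 0 0 0.3;0.015 0 0 0 0.3;0.015 0 0 0 0.3;0.015 0 0 0 0.3;0.015 0 0 0 0.3;0.015 0 0 0 0.3;0.008 0 0 0 0.3;0.003 0 0 0 0.3;0 0 0 0 0.3"

```text
time: 14.22
ee_pos: [0.6215, 0.1812, 0.1958]
eef_rot: [-0.501, -0.5, 0.501, -0.499]
ft_force: [-2.4, 0.4, 6.1]
width: 0.0692
```

```bash
python3 st.py; python3 -c "
from h import *
shot('scene','s6.png');a=cv2.imread('pics/s6.png')[80:300,220:450];cv2.imwrite('pics/s6c.png',cv2.resize(a,None,fx=2.6,fy=2.6))"
```

```text
14.225 [0.6215 0.1812 0.1958] yaw -0.13 f [-2.4  0.4  6.1] w 0.0692 [ 0.19  0.51 -0.76  1.42  0.35  1.36 -0.59]
```

View pics/s6c.png

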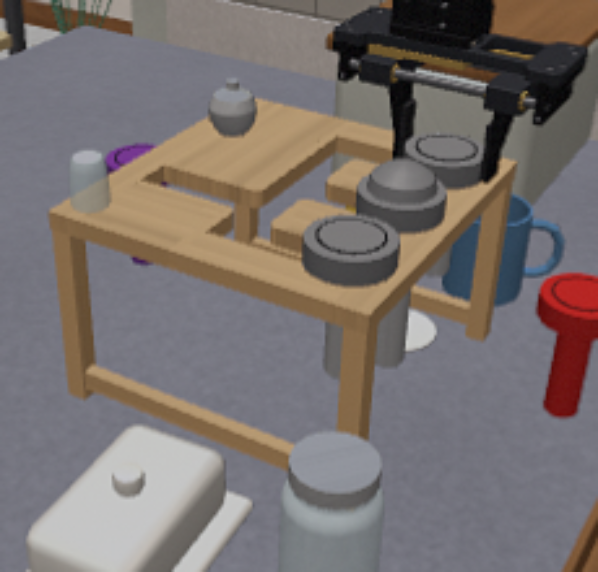

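Push on to contact, then release and go for the tall tube.

Emit:
drive_tool:
  moves: "0.002 0 0 0 0.3;0.002 0 0 0 0.3;0 0 0 0 0.3"

```text
time: 14.65
ee_pos: [0.6247, 0.1812, 0.1957]
eef_rot: [-0.5, -0.5, 0.501, -0.499]
ft_force: [-5.8, 0.2, 8.8]
width: 0.0698
```

Emit:
drive_tool:
  moves: "-0.002 0 0 0 0.3;0 0 0 0 0;0 0 0 0 0;0 0 0 0 0;0 0 0.03 0 0;0 0 0.03 0 0;0 -0.02 0.03 0 0;0 -0.03 0 0 0;0 -0.03 0 0 0;0 -0.009 -0.02 0 0;0 0 -0.03 0 0;0 0 -0.025 0 0;0 0 -0.012 0 0;0 0 -0.003 0 0;0 0 0 0 0;0 0 0 0 0.3;0 0 0 0 0.3;0 0 0 0 0.3;0 0 0 0 0.3"

```text
time: 17.02
ee_pos: [0.6235, 0.0923, 0.196]
eef_rot: [0.501, 0.499, -0.5, 0.5]
ft_force: [-0.5, -1.1, 3.0]
width: 0.0697
```

```bash
python3 st.py; python3 -c "
from h import *
shot('scene','s7.png');a=cv2.imread('pics/s7.png')[80:300,220:450];cv2.imwrite('pics/s7c.png',cv2.resize(a,None,fx=2.6,fy=2.6))"
```

```text
17.025 [0.6235 0.0923 0.196 ] yaw -0.13 f [-0.5 -1.1  3. ] w 0.0697 [ 0.34  0.47 -0.75  1.47  0.32  1.33 -0.44]
```

View pics/s7c.png

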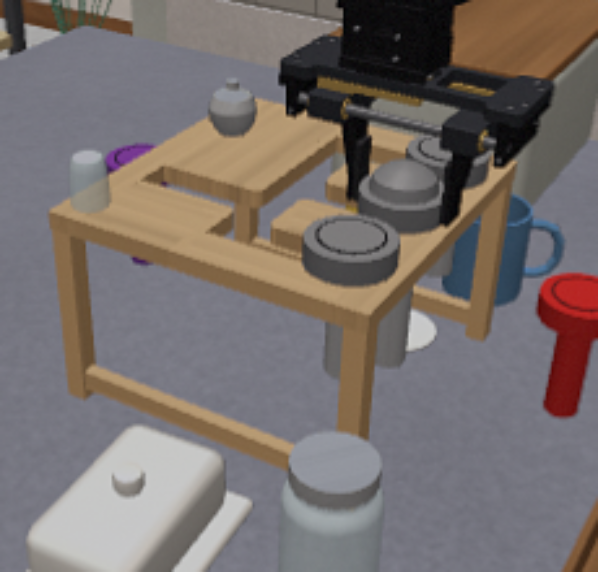

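Tall cap held. Back to the aisle (x ≈ 0.526).

Emit:
drive_tool:
  moves: "-0.01 0 0 0 0.3;-0.015 0 0 0 0.3;-0.015 0 0 0 0.3;-0.015 0 0 0 0.3;-0.015 0 0 0 0.3;-0.015 0 0 0 0.3;-0.012 0 0 0 0.3;0 0 0 0 0.3"

```text
time: 18.08
ee_pos: [0.5252, 0.0922, 0.1959]
eef_rot: [-0.5, -0.5, 0.501, -0.499]
ft_force: [-5.9, 0.1, 9.6]
width: 0.0697
```

Emit:
drive_tool:
  moves: "0 -0.008 0 0 0.3;0 -0.012 0 0 0.3;0 -0.012 0 0 0.3;0 -0.01 0 0 0.3;0 -0.003 0 0 0.3;0 0 0 0 0.3"

```text
time: 18.82
ee_pos: [0.5265, 0.0478, 0.1959]
eef_rot: [0.501, 0.5, -0.5, 0.499]
ft_force: [0.7, 1.5, 7.0]
width: 0.0692
```

```bash
python3 st.py; python3 -c "
from h import *
shot('scene','s8.png');a=cv2.imread('pics/s8.png')[80:300,220:450];cv2.imwrite('pics/s8c.png',cv2.resize(a,None,fx=2.6,fy=2.6))"
```

```text
18.825 [0.5265 0.0478 0.1959] yaw -0.11 f [0.7 1.5 7. ] w 0.0692 [ 0.52  0.23 -0.79  1.73  0.17  1.25 -0.31]
```

View pics/s8c.png

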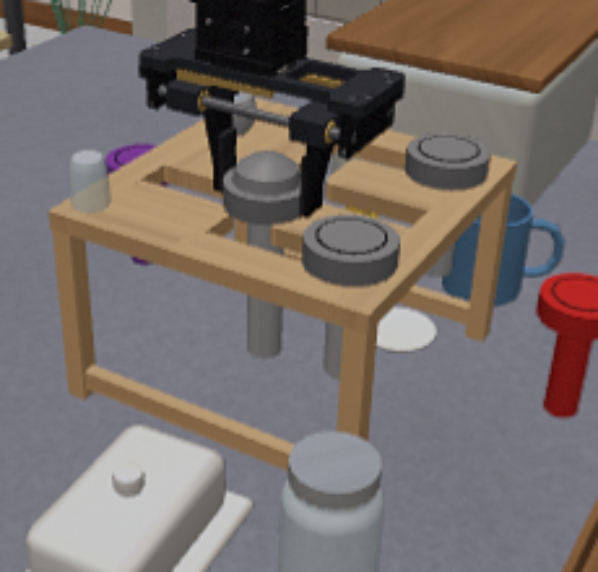

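Emit:
drive_tool:
  moves: "-0.01 -0.001 0 0 0.3;-0.015 0 0 0 0.3;-0.015 0 0 0 0.3;-0.015 0 0 0 0.3;-0.015 0 0 0 0.3;-0.015 0 0 0 0.3;-0.01 0 0 0 0.3;0 0 0 0 0.3"

```text
time: 19.88
ee_pos: [0.4305, 0.0462, 0.1958]
eef_rot: [-0.5, -0.5, 0.501, -0.499]
ft_force: [-5.0, -0.2, 12.1]
width: 0.0695
```

Emit:
drive_tool:
  moves: "-0.002 0 0 0 0.3;-0.002 0 0 0 0.3;0 0 0 0 0.3"

```text
time: 20.25
ee_pos: [0.4293, 0.0462, 0.1961]
eef_rot: [0.502, 0.498, -0.499, 0.5]
ft_force: [11.1, 0.7, -1.4]
width: 0.0692
```

Contact at the bay end. Release and lift.

Emit:
drive_tool:
  moves: "0.002 0 0 0 0.3;0 0 0 0 0;0 0 0 0 0;0 0 0 0 0;0 0 0.03 0 0;0 0 0.04 0 0;0 0 0.05 0 0;0 -0.05 0.02 0 0;0 -0.06 0 0 0;0 -0.06 0 0 0;0 -0.06 0 0 0;0 -0.06 0 0 0;0 0 0 0 0;0 0 0 0 0"

```text
time: 22.0
ee_pos: [0.4295, -0.2432, 0.3352]
eef_rot: [0.501, 0.5, -0.5, 0.499]
ft_force: [0.4, 1.4, 0.6]
width: 0.0868
```

```bash
python3 st.py; python3 -c "
from h import *
shot('scene','s9.png');shot('top','t9.png');a=cv2.imread('pics/t9.png')[105:275,190:370];cv2.imwrite('pics/t9c.png',cv2.resize(a,None,fx=3.5,fy=3.5,interpolation=2))"
```

```text
22.0 [ 0.4295 -0.2432  0.3352] yaw -0.11 f [0.4 1.4 0.6] w 0.0868 [ 0.86  0.03 -0.44  1.61  0.01  1.51  0.41]
```

View pics/t9c.png

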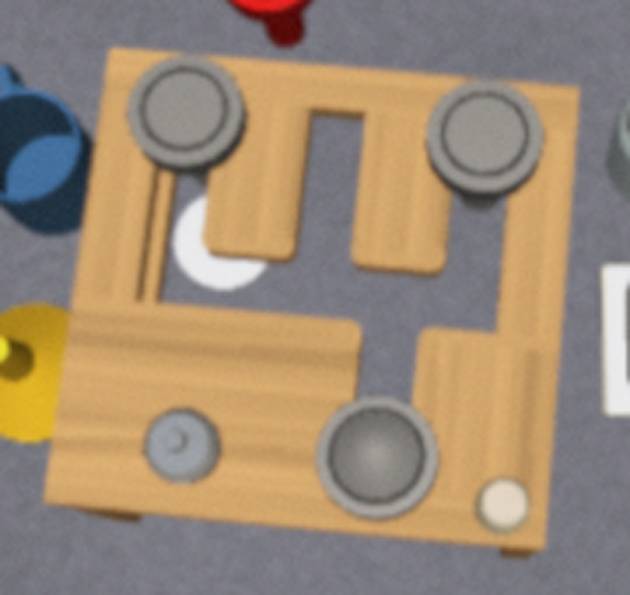

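View pics/s9.png

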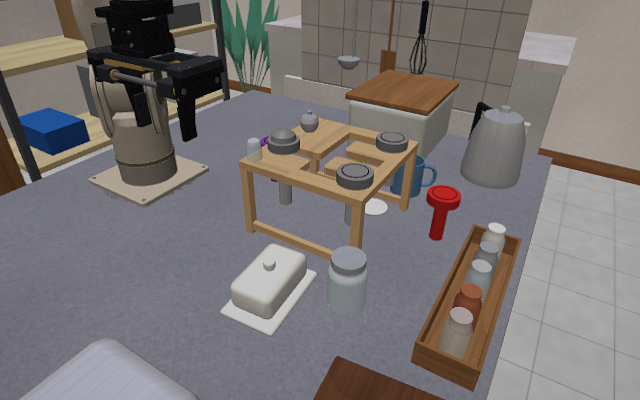

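```bash
python3 - <<'E'
from h import *
from fit import ct,cs,T
ps=toz(T,ct([(186,112),(485,137)]),.202); print(ps, toz(T,ct([(377,457)]),.202))
S=dict(np.load('pics/s9.png.npz')); print(toz(S,[(391.5,138),(355,173)],.202))
p=ps
print('x rel to 0.525', ps[:,0]-.525, toz(T,ct([(377,457)]),.202)[0,0]-.525)
E
```

```text
[[0.62033919 0.17953303 0.202     ]
 [0.62086793 0.00191364 0.202     ]] [[0.42749952 0.04613445 0.202     ]]
[[ 0.62356622  0.17572884  0.202     ]
 [ 0.62785649 -0.0056268   0.202     ]]
x rel to 0.525 [0.09533919 0.09586793] -0.09750048240750608
```

```bash
python3 -c "
from h import *
print(ticket.close_job())"
```

```text
the job is handed in; nothing more can be done
None
```

The tall tube is at the closed front end of the bay. The short tubes are home at the far ends of the left and right back slots. I handed the job in just after the 22 s mark; no verdict is reported.

- **What I did:** I pushed short tube B home in the right slot and the tall tube home in the middle slot to clear the aisle. I then slid short tube A from the bay through the aisle into the left slot, and the tall tube out through the aisle into the bay. The gripper then opened, rose and moved well clear of the rack.
- **Last checks:**
  - **Positions:** From the top camera the caps sit at rack x of about +95 mm (A), +96 mm (B) and -97.5 mm (tall), against limits of +87 and -87 mm. I felt the closed end at each final position, and the tool travel between the slot ends and the bay end matched the 195 mm in the drawing.
  - **Other objects:** In the final pictures the infuser, shaker, saucer and the other counter things look unmoved. I did not measure them.
- **Disagreements:** The scene camera gave cap positions 3 to 8 mm off the top camera. It also fitted the rack pose worse, so I relied on the top camera and the contacts. The rack origin in x came out between 0.5235 m (from the images) and 0.5265 m (from the contacts), which is well inside the tolerance.

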